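# Unlock the gauge drawer with its key

## Robot

A 6-joint arm with a two-finger parallel gripper is mounted at the origin on a cart in front of the work surface, level with it; the furniture and walls round the work are solid. World frame = base frame: x ahead of the robot, y to its left, z up, the work surface at z = 0. Lengths are in m, angles in rad, forces in N, time in s.
With the tool pointing down it reaches from about 0.375 to 0.9 m from the base axis. Payload 3.1 kg.
Tool frame: the origin (TCP) lies on the centre line of the jaws, within the pads' length; the fingertips stand 19 mm ahead of it and the grasp point (between the pads) is the TCP; z points along the fingers, y is the line along which they close (so a half turn about z gives the same grasp; the last joint's range is limited). The gripper opens to 85 mm and grips with 20 to 120 N. Pads are 22 mm wide; open, the fingers measure 114 mm over their backs; the gripper's body (76 mm by 85 mm) begins 54 mm behind the grasp point. The pads swing forward as they close: fully open they stand 13 mm farther back than shut.
Start: joints at [-1.343, 0.527, 1.433, -0, 1.181, -0.178], TCP at [0.247, -0.574, 0.25] pointing down, gripper open.
Joint ranges: [-3.08, 3.08], [-0.75, 2.2], [0.22, 2.44], [-1.43, 4.57], [0, 2.65], [-2.85, 2.85]. Speed limits (rad/s): [2.79, 2.79, 3.14, 3.14, 3.14, 3.14].

## Interface

Orientations are given as a unit quaternion [x, y, z, w].
In Python, from station import manip gives the robot as it stands.
- The arm moves only by the tool servo_tool, never from a script. Its argument "rows" is a list that holds one entry, the list of rows, each a list of 7 numbers: the turn, a rotation vector about the tool's x, y, z in degrees, then the shift along the tool's x, y, z in m, then the gripper command: -1 is shut, 1 is fully open, values between are in proportion. In form: [[[wx, wy, wz, tx, ty, tz, jaw], ...]]. A call has 1 to 8 rows; each row shifts and turns the commanded pose from where the row before left it, along the tool's axes as they then stand; what a row does not reach is not made up. A row lasts 1/12 s, in which the tool goes at most 41.7 mm and 7.16 degrees, less where a joint would pass 70% of its speed; a pose out of reach is approached as far as the arm can. A call is refused whole if a number of a shift passes 0.0417 or a number of a turn 7.16, either way. A call with a gripper value outside its range is refused whole. The fingers move at their own pace and stop on an object; "squeeze" is the grip in N (left out, the last holds). Time passes only in rows, so rows that do not move let the fingers close. It gives the time, the measured TCP pose, the force, the opening and the grip force at its end, in the units of the state.
- manip.sense(): the state, without advancing time (a new reading comes with each control period).
- manip.snapshot(name): name is "side" or "top" or "wrist"; returns the picture (384x512x3 uint8, blue, green, red); there is no depth.
- manip.camera_info(name): a dict with "K" (3x3 intrinsics, pixels), "camera_from_world" (4x4, takes a point from world to camera coordinates). Camera axes: x right, y down, z forward; pixel columns grow to the right and rows downward; lengths in m; the calibration is good to about 2 mm. The wrist camera is an equidistant fisheye: a pixel r from the principal point sees the ray r / f radians off the axis. A picture is of the moment at which its call begins: read the wrist's pose just before it. camera_info takes no time and is no camera call; for the wrist camera it gives the pose at the moment of the call.
- manip.sign_off(): hands the job in; it is judged then, once.
The state is a dict: "t": time; "q": joint angles; "qd": joint speeds; "tau": joint torques, N m; "tcp_pos": TCP position; "tool_rot": TCP orientation; "force": force on the tool from outside, world axes, zero at the start; "ft_torque": the same for the moment, N m; "finger_gap": opening from 0.0 (shut) to 1.0 (fully open); "gripper_force": force on a finger pad.
Only numpy, scipy, OpenCV 4.12 (cv2) and the standard library are available. Lean on these libraries where they do the work, as an engineer would, in place of code of your own. Each camera call takes 0.05 s, during which the arm holds its last target. There are 200 camera calls.

## Task

Take the key with the flat rectangular bow out of the wooden key stand and push it fully home into the lock on top of the small grey drawer cabinet: the slotted barrel inside may have been left partly turned, so feel for the slot with a light push and never force the key. Then turn the key clockwise until the hidden bolt lets go and the drawer springs out, and let go, leaving the key in the lock and the drawer out. Leave the other key, with the round cross bar, in the stand.

Things in the scene. Friction and masses are not known exactly. Their poses are not given: they have to be found in the camera images.
- key: The key to use: steel, 76 mm long, 90 g, upright in one of the stand's two slots. Origin: middle of the blade's lower end; z up the shank; x along the widths of blade and bow. Flat square-ended blade 20 (x) by 4 mm (y), z 0 to 16; round shank 12 mm thick, z 16 to 50, with a 16 mm collar at z 44 to 48; flat rectangular bow, z 48 to 76. Works equally well turned half round.
- key_tip (a point): Middle of the lower end of the key's blade (the same point as the key's origin).
- key_bow (a point): Middle of the key's bow, 62 mm above the tip, the place to grip it. The bow is a flat plate 36 mm (key's x) by 10 mm (key's y) by 28 mm high, to be gripped across its 10 mm.
- bar_key: The other key, to be left in the stand: the same blade and height, but with a round cross bar, 12 mm thick and 52 mm long along its x, as its grip. Origin at the lower end of its blade, z up.
- key_stand: Wooden block, fixed, 120 mm (x) by 70 mm (y) by 40 mm high, origin at the centre of its underside. Two slots in its top at x = -30 and +30 mm, each 22 mm (x) by 7 mm (y), 25 mm deep. A key's shank rests on the top face, its 16 mm long blade in the slot, blade width along the stand's x. Which key stands in which slot varies.
- lockbox: Grey steel drawer cabinet, fixed, 130 mm (x) by 150 mm (y), top at z = 64 mm, origin at the centre of its underside. The drawer front faces its -x, with a finger lip that stands 14 mm out. The lock is in the top, 15 mm in front of the middle.
- keyhole (a point): Centre of the mouth of the lock, at the top of its steel collar, 68 mm above the bench; axes as the cabinet's. Collar 43 mm across, with a round bore 25 mm wide and 8 mm deep, below which lies the barrel. A key tip resting on the barrel's face is 8 mm below this point, one fully home in its slot 22 mm below. Loading the lock with more than 25 N damages it; 4 to 8 N of push finds the slot.
- barrel_face (a point): Centre of the barrel's flat brass face, 8 mm below the mouth; axes as the cabinet's. A slot 21.6 by 5.4 mm, 14 mm deep, crosses it. Fully locked, the slot runs along the cabinet's x; at the start it stands 0 to 1.05 rad clockwise of that (from above), unmeasured. Friction 0.07 N m holds it. Turned clockwise, the bolt lets go at about 1.25 rad; stop at 1.5 rad (plus 0.07 rad of play of the key).
- drawer (a joint): How far the drawer has come out, m: 0 to 0.001 while the hidden bolt holds it, about 0.035 when its own spring has pushed it out to its stop.
Mind the look-alikes: they are no part of the job. What is shaped like the key but orange is not meant.

How it is judged:
On the way, in this order (a step that is already met when the one before it is completed fails the run):
1. the key is fully home in the lock (tip at least 19 mm below the mouth) with the drawer still shut (z of key_tip in the frame of keyhole below -0.019 m and horizontal distance between key_tip and keyhole below 0.004 m and value of joint drawer below 0.005 m), for 0.1 s.
2. the key, still fully home, is turned so that the bolt lets go and the drawer springs out by at least 25 mm (z of key_tip in the frame of keyhole below -0.019 m and horizontal distance between key_tip and keyhole below 0.004 m and value of joint drawer above 0.025 m), for 0.1 s.
At the end, for the whole second after the job is handed in: The drawer is out by at least 25 mm, the key rests let go in the lock with its tip at least 19 mm below the mouth and within 4 mm of the lock's axis, and the bar key is within 30 mm of where it stood (all of step 2 and linear speed of key below 0.02 m/s and distance of bar_key from where it was at the start of the episode below 0.03 m); the robot touches nothing.
It fails at once if the key loads the lock with more than 25 N (contact force between key and lockbox above 25 N).
It fails at once if the other key is moved from its place by more than 30 mm (distance of bar_key from where it was at the start of the episode above 0.03 m).
It also fails if it takes over 64 s, if anything falls off the work surface, if the arm or the gripper's body presses on something with over 40 N, if the wrist force passes 120 N, or if a joint passes its speed limit or range.

## Working session

There is one attempt and no reset: what is moved stays moved. The work goes in short steps, Python scripts to look and compute and a tool call to move; the robot and the scene stay as the last step left them, time stands still between calls to the robot, and variables do not carry over. Pictures are saved under pics/ and viewed, at most 10 in all, crops included, and the job is handed in when it is done.

Besides the shell and the picture viewer there is one more tool, called after ">>>" in YAML: its name, and indented under it one key for each argument. servo_tool: Moves the arm, as the interface text tells. Its arguments: {"type":"object","properties":{"rows":{"type":"array","items":{"type":"array","items":{"type":"array","items":{"type":"number"}}}},"squeeze":{"type":"number"}},"required":["rows"]}

```bash
mkdir -p pics; ls
python3 - <<'E'
from station import manip
import cv2,numpy as np
a=manip.snapshot("side");b=manip.snapshot("top")
cv2.imwrite("pics/s0.png",a);cv2.imwrite("pics/t0.png",b)
s=manip.sense();print(s)
for n in("side","top","wrist"):print(n,manip.camera_info(n))
E
```

```text
pics
{'t': 0.1, 'q': array([-1.34250362e+00,  5.28354557e-01,  1.43377424e+00,  3.60270068e-06,
        1.18140916e+00, -1.78503839e-01]), 'qd': array([ 0.00204775, -0.00263878, -0.00186123,  0.00074296, -0.00082525,
       -0.00113851]), 'tau': array([ 1.70623584e-04, -4.43303847e+01, -1.78586447e+01, -1.53196115e-04,
        3.88487591e-03, -2.52887268e-06]), 'tcp_pos': array([ 0.24717924, -0.5733828 ,  0.24944287]), 'tool_rot': array([ 9.79385462e-01,  2.01997946e-01, -2.25457916e-05, -9.72391774e-04]), 'force': array([-0.11611654, -0.07629613, -0.29482684]), 'ft_torque': array([ 0.0209161 ,  0.01738394, -0.00500293]), 'gripper_force': 0.0, 'finger_gap': 0.9984843184684725}
side {'K': array([[402.03451438,   0.        , 254.08395626],
       [  0.        , 402.03451438, 189.093092  ],
       [  0.        ,   0.        ,   1.        ]]), 'camera_from_world': array([[-0.97003522, -0.24244464, -0.0158828 ,  0.46611209],
       [-0.11000004,  0.49652327, -0.86102534,  0.09157151],
       [ 0.21663716, -0.8334778 , -0.50831398,  0.8213519 ],
       [ 0.        ,  0.        ,  0.       
[... 184 characters left out ...]
'camera_from_world': array([[-0.00429666, -0.99998764, -0.00250009,  0.03529983],
       [-0.99882912,  0.00441213, -0.04817591,  0.47391056],
       [ 0.04818634,  0.00229016, -0.99883574,  0.97734393],
       [ 0.        ,  0.        ,  0.        ,  1.        ]])}
wrist {'K': array([[297.31863964,   0.        , 254.16178134],
       [  0.        , 297.31863964, 192.28154594],
       [  0.        ,   0.        ,   1.        ]]), 'camera_from_world': array([[ 0.39524404, -0.91857358, -0.00217259, -0.6235781 ],
       [-0.87041899, -0.37527773,  0.31864934, -0.04121089],
       [-0.29351819, -0.12405319, -0.94787018,  0.38012262],
       [ 0.        ,  0.        ,  0.        ,  1.        ]])}
```

View pics/s0.png

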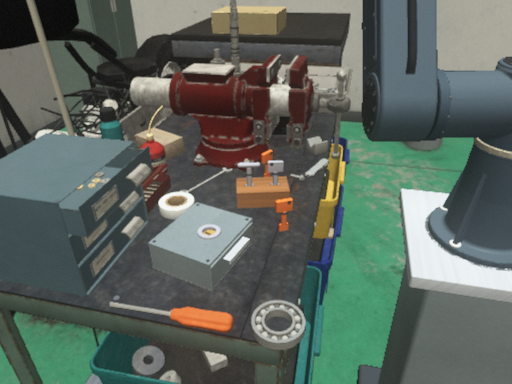

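View pics/t0.png

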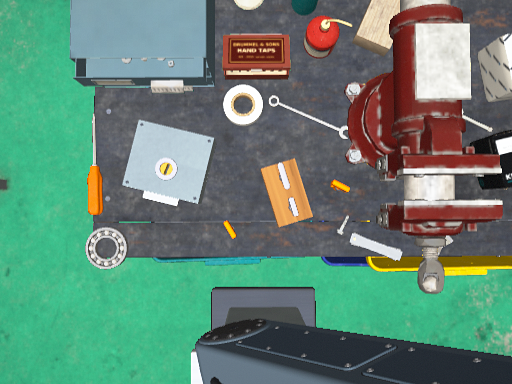

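The top view shows the stand at (287,192), the flat-bow key at (293,207), the bar key at (284,176) and the lock at (166,169). The orange look-alikes lie or stand apart from these. Next I'll get rough positions with masks and ray casting.

```bash
cat > h.py <<'E'
from station import manip
import cv2,numpy as np
from scipy.spatial.transform import Rotation as R
def ray(info,px,fish=False):
    K=info["K"];T=info["camera_from_world"];Rm=T[:3,:3];c=-Rm.T@T[:3,3]
    d=np.array([(px[0]-K[0,2])/K[0,0],(px[1]-K[1,2])/K[1,1],1.])
    if fish:
        r=np.hypot(d[0],d[1]); d=np.array([*(d[:2]/max(r,1e-9)*np.sin(r)),np.cos(r)])
    return c,Rm.T@(d/np.linalg.norm(d))
def onplane(info,px,z,fish=False):
    c,d=ray(info,px,fish);return c+d*(z-c[2])/d[2]
def tri(rays):
    A=sum(np.eye(3)-np.outer(d,d) for c,d in rays);b=sum((np.eye(3)-np.outer(d,d))@c for c,d in rays)
    p=np.linalg.solve(A,b);return p,[np.linalg.norm(np.cross(p-c,d)) for c,d in rays]
def proj(info,p,fish=False):
    K=info["K"];T=info["camera_from_world"];q=T[:3,:3]@p+T[:3,3]
    if fish:
        t=np.arctan2(np.hypot(q[0],q[1]),q[2]);u=q[:2]/max(np.hypot(q[0],q[1]),1e-9)*t
    else:u=q[:2]/q[2]
    return u*K[0,0]+K[:2,2]
def show(im,x0,y0,x1,y1,k,name):
    cv2.imwrite(name,cv2.resize(im[y0:y1,x0:x1],None,fx=k,fy=k,interpolation=cv2.INTER_CUBIC))
E
python3 - <<'E'
from h import *
t=cv2.imread("pics/t0.png");s=cv2.imread("pics/s0.png")
T=manip.camera_info("top");S=manip.camera_info("side")
g=t.astype(int)
white=((g.min(2)>190)).astype(np.uint8)
n,l,st,ce=cv2.connectedComponentsWithStats(white[140:235,110:320])
for i in range(1,n):
    if st[i,4]>15:
        pts=np.argwhere(l==i)[:,::-1].astype(np.float32)+[110,140]
        r=cv2.minAreaRect(pts.astype(np.float32));print("white",st[i,4],ce[i]+[110,140],r,onplane(T,ce[i]+[110,140],.1)[:2])
hsv=cv2.cvtColor(t,cv2.COLOR_BGR2HSV)
m=cv2.inRange(hsv,(8,80,110),(22,190,255))
n,l,st,ce=cv2.connectedComponentsWithStats(m)
for i in range(1,n):
    if st[i,4]>60: print("wood",st[i],ce[i])
print("stand",onplane(T,(287,192.5),.04),"lock",onplane(T,(166,169),.068),"key",onplane(T,(293,207),.09))
a=tri([ray(T,(293,207)),ray(S,(275,163))]);print("key tri",a)
a=tri([ray(T,(166,169)),ray(S,(208.5,231))]);print("lock tri",a)
A=cv2.resize(t[130:230,110:330],None,fx=3.5,fy=3.5,interpolation=cv2.INTER_CUBIC)
B=cv2.resize(s[140:260,150:310],None,fx=2,fy=2,interpolation=cv2.INTER_CUBIC)
C=np.zeros((600,770,3),np.uint8);C[:350,:770]=A;C[355:595,:320]=B;cv2.imwrite("pics/c0.png",C)
E
```

```text
white 44 [133.84090909 146.45454545] ((132.3965606689453, 148.7586212158203), (7.656416416168213, 22.20360565185547), 35.83765411376953) [0.55163833 0.25185227]
white 1670 [185.68802395 173.81556886] ((177.44119262695312, 168.73529052734375), (54.57051086425781, 72.51814270019531), 14.03624439239502) [0.50051206 0.15590981]
white 316 [164.69936709 168.41139241] ((165.00001525878906, 169.00001525878906), (28.284269332885742, 22.62741470336914), 45.0) [0.51067591 0.19463483]
white 59 [126.61016949 177.37288136] ((128.55882263183594, 174.2647247314453), (7.033533096313477, 23.525957107543945), 14.03624439239502) [0.49443089 0.26475708]
white 150 [283.35333333 175.78666667] ((283.20001220703125, 175.59999084472656), (26.56313133239746, 5.692099571228027), 71.56504821777344) [ 0.4960638 -0.0239492]
white 88 [293.18181818 206.35227273] ((293.3000183105469, 206.39999389648438), (18.657434463500977, 4.743415832519531), 71.56504821777344) [ 0.43974335 -0.04157147]
white 31 [114.70967742 231.67741935] ((114.30001068115234, 232.40003967285156), (11.627553939819336, 4.919349670410156), 26.56505012512207) [0.39477689 0.28576959]
wood [229  38  55  25 271] [256.34686347  50.37638376]
wood [233  42  25   5  96] [245.0625      43.97916667]
wood [237  48  20   5  80] [246.8125  49.95  ]
wood [258  48  17   5  62] [266.5483871   49.61290323]
wood [231  93  24  23 172] [242.75581395 102.44767442]
wood [ 261  158   52   70 1954] [286.03787103 193.05117707]
stand [ 0.46782987 -0.03452104  0.04      ] lock [0.5125363  0.19797101 0.068     ] key [ 0.43869173 -0.04203099  0.09      ]
key tri (array([ 0.43973135, -0.04146431,  0.09433859]), [np.float64(0.0011197037020792629), np.float64(0.0011197037020792195)])
lock tri (array([0.51403332, 0.19869976, 0.06636703]), [np.float64(0.0014007823021003156), np.float64(0.0014007823021003685)])
```

View pics/c0.png

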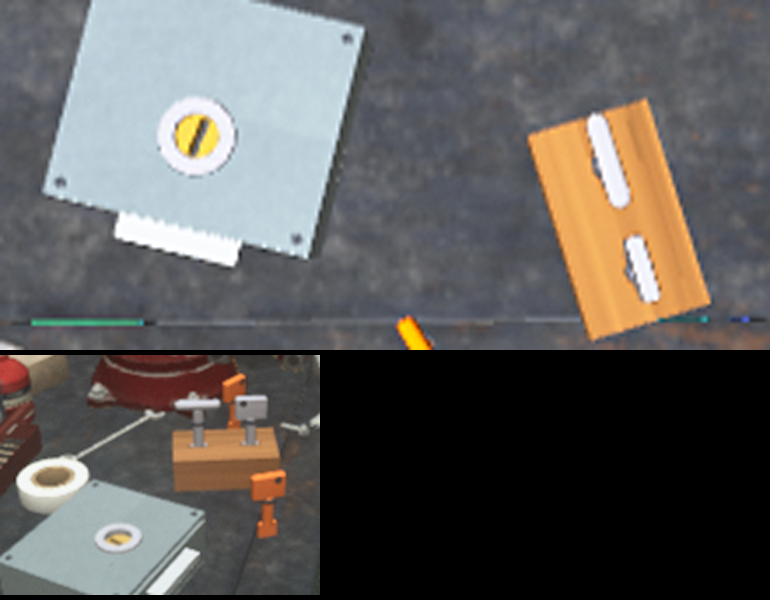

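The slot shows in the top view at (198,135) in the crop, about 12° clockwise of the cabinet's x, so there's still 60–75° to turn. Working with the tool's x at about 197° keeps joint 6 in range throughout. I'll rise first, then move across above the vise.

>>> servo_tool:
  rows:
    - [[0,0,0,0,0,-0.04,1],[0,0,0,0,0,-0.04,1],[0,0,0,0,0,-0.04,1],[0,0,0,0,0,-0.04,1],[0,0,0,0.0242,-0.0258,0,1],[0,0,0,0.0242,-0.0258,0,1],[0,0,0,0.0242,-0.0258,0,1],[0,0,0,0.0242,-0.0258,0,1]]

```text
t: 0.77
tcp_pos: [0.2954, -0.4392, 0.41]
tool_rot: [0.979, 0.202, 0.0, -0.0]
force: [0.6, -0.1, 0.1]
finger_gap: 0.998
gripper_force: 0.0
```

>>> servo_tool:
  rows:
    - [[0,0,0,0.0242,-0.0258,0,1],[0,0,0,0.0242,-0.0258,0,1],[0,0,0,0.0242,-0.0258,0,1],[0,0,0,0.0242,-0.0258,0,1],[0,0,0,0.0242,-0.0258,0,1],[0,0,0,0.0242,-0.0258,0,1],[0,0,0,0.0242,-0.0258,0,1],[0,0,0,0.0242,-0.0258,0,1]]

```text
t: 1.43
tcp_pos: [0.3914, -0.1728, 0.41]
tool_rot: [0.979, 0.202, -0.0, -0.0]
force: [1.9, -0.6, -0.6]
finger_gap: 0.999
gripper_force: 0.0
```

>>> servo_tool:
  rows:
    - [[0,0,0,0.0242,-0.0258,0,1],[0,0,0,0.0242,-0.0258,0,1],[0,0,0,0.0242,-0.0258,0,1],[0,0,0,0.0242,-0.0258,0,1],[0,0,-7,0,0,0,1],[0,0,-7,0,0,0,1],[0,0,-7,0,0,0,1],[0,0,-7,0,0,0,1]]

```text
t: 2.1
tcp_pos: [0.4393, -0.041, 0.4099]
tool_rot: [0.9, 0.436, -0.0, -0.0]
force: [-0.4, -0.2, 0.1]
finger_gap: 0.995
gripper_force: 0.0
```

>>> servo_tool:
  rows:
    - [[0,0,-7,0,0,0,1],[0,0,-7,0,0,0,1],[0,0,-7,0,0,0,1],[0,0,-7,0,0,0,1],[0,0,-7,0,0,0,1],[0,0,-7,0,0,0,1],[0,0,-7,0,0,0,1],[0,0,-7,0,0,0,1]]

```text
t: 2.77
tcp_pos: [0.4392, -0.0415, 0.4099]
tool_rot: [0.59, 0.807, -0.0, -0.001]
force: [0.7, -0.9, -0.6]
finger_gap: 0.997
gripper_force: 0.0
```

>>> servo_tool:
  rows:
    - [[0,0,-7,0,0,0.018,1],[0,0,-7,0,0,0.018,1],[0,0,-7,0,0,0.018,1],[0,0,-7,0,0,0.018,1],[0,0,-7,0,0,0.018,1],[0,0,-7,0,0,0.018,1],[0,0,-7,0,0,0.018,1],[0,0,-7,0,0,0.018,1]]

```text
t: 3.43
tcp_pos: [0.4392, -0.0415, 0.2653]
tool_rot: [0.142, 0.99, 0.0, -0.0]
force: [0.2, -0.0, -0.3]
finger_gap: 0.996
gripper_force: 0.0
```

>>> servo_tool:
  rows:
    - [[0,0,-7,0,0,0.018,1],[0,0,-7,0,0,0.018,1],[0,0,-7,0,0,0.018,1],[0,0,-7,0,0,0.018,1],[0,0,-6,0,0,0,1],[0,0,0,0,0,0,1],[0,0,0,0,0,0,1]]

```text
t: 4.02
tcp_pos: [0.4396, -0.0416, 0.1941]
tool_rot: [-0.149, 0.989, 0.0, -0.0]
force: [0.1, 0.2, 0.2]
finger_gap: 1.0
gripper_force: 0.0
```

```bash
cat >> h.py <<'E'
def grab(name):
    s=manip.sense();i=manip.camera_info("wrist");im=manip.snapshot("wrist")
    cv2.imwrite(f"pics/{name}.png",im)
    np.save(f"pics/{name}.npy",dict(i=i,s=s),allow_pickle=True)
    m=R.from_quat(s["tool_rot"]).as_matrix()
    print("t",s["t"],"tcp",s["tcp_pos"].round(4),"phi",np.degrees(np.arctan2(m[1,0],m[0,0])).round(2),"z",m[:,2].round(4),"q6",s["q"][5],"F",s["force"].round(1))
    return im,i,s
E
python3 - <<'E'
from h import *
grab("w1")
E
```

```text
t 4.0167 tcp [ 0.4396 -0.0416  0.1941] phi -162.85 z [-5.e-04  2.e-04 -1.e+00] q6 -2.2187279185937556 F [0.1 0.2 0.2]
```

View pics/w1.png

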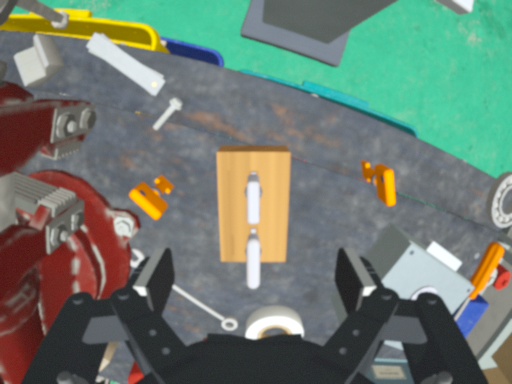

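The wrist view shows the stand at (254,205), the flat bow at about (253,200) and the bar key at (253,260). I'll segment the bow, then descend a little for a second view.

```bash
cat >> h.py <<'E'
def bow(im,i,z=.1,box=(215,160,295,240),th=185):
    x0,y0,x1,y1=box
    m=(im[y0:y1,x0:x1].min(2)>th).astype(np.uint8)
    n,l,st,ce=cv2.connectedComponentsWithStats(m)
    out=[]
    for k in range(1,n):
        if st[k,4]>40:
            p=(np.argwhere(l==k)[:,::-1]+[x0,y0]).astype(np.float64)
            w=np.array([onplane(i,q,z,True)[:2] for q in p])
            r=cv2.minAreaRect((w*1000).astype(np.float32))
            c=w.mean(0);v=np.linalg.svd(w-c,full_matrices=False)[2][0]
            print("area",st[k,4],"px",p.mean(0).round(1),"bbox",st[k,:4]+[x0,y0,0,0],"rect mm",np.round(r[0],1),np.round(r[1],1),"svd ang",np.degrees(np.arctan2(v[1],v[0])).round(2),"c",c.round(4))
            out.append(p.mean(0))
    return out
E
python3 - <<'E'
from h import *
im=cv2.imread("pics/w1.png");d=np.load("pics/w1.npy",allow_pickle=True).item();i=d["i"]
bow(im,i,.1,(215,160,295,300))
for z in(.175,.1,.086):print(z,proj(i,np.array([.4396,-.0416,z]),True))
show(im,205,140,305,295,5/1.3,"pics/w1c.png")
g=im[160:240,254].min(1);print(g)
E
```

```text
area 531 px [253.  202.2] bbox [247 181  13  43] rect mm [438.6 -42.8] [35.   9.6] svd ang 16.95 c [ 0.4385 -0.0427]
area 608 px [253.  263.4] bbox [247 239  13  50] rect mm [493.3 -26. ] [50.4 10.7] svd ang 16.72 c [ 0.4923 -0.0262]
0.175 [253.94294678 252.83987086]
0.1 [253.94295668 204.0814066 ]
0.086 [253.94323282 198.01128149]
[120 119 119 119 119 121 119 120 119 120 125 152 190 198 175 150 142 144
 146 149 160 187 217 235 240 240 240 241 241 241 241 242 241 241 241 242
 241 241 242 241 241 241 241 242 242 241 241 241 242 241 241 241 242 241
 242 241 241 241 242 242 242 240 236 212 164 120 115 134 172 208 225 227
 213 185 158 147 143 148 166 191]
```

>>> servo_tool:
  rows:
    - [[0,0,0,0,0,0.012,1],[0,0,0,0,0,0.012,1],[0,0,0,0,0,0.012,1],[0,0,0,0,0,0,1],[0,0,0,0,0,0,1]]

```text
t: 4.48
tcp_pos: [0.4397, -0.0417, 0.1585]
tool_rot: [-0.15, 0.989, 0.0, -0.0]
force: [0.3, 0.5, 0.5]
finger_gap: 1.005
gripper_force: 0.0
```

Run:
```python
from h import *
im,i,s=grab("w2")
bow(im,i,.1,(200,140,310,300))
p=s["tcp_pos"]
for z in(.1,.086):print(z,proj(i,np.array([p[0],p[1],z]),True))
a=cv2.resize(cv2.imread("pics/w1.png")[140:295,195:315],None,fx=3.2,fy=3.2,interpolation=cv2.INTER_CUBIC)
b=cv2.resize(im[140:295,195:315],None,fx=3.2,fy=3.2,interpolation=cv2.INTER_CUBIC)
cv2.imwrite("pics/w12.png",np.hstack([a,b]))
```

```text
t 4.4833 tcp [ 0.4397 -0.0417  0.1585] phi -162.76 z [-1.e-04  0.e+00 -1.e+00] q6 -2.220221621417913 F [0.3 0.5 0.5]
area 713 px [252.9 221.1] bbox [246 197  15  53] rect mm [440.6 -42. ] [38.5  9.5] svd ang 16.68 c [ 0.4387 -0.0427]
area 561 px [253.  280.8] bbox [246 261  15  39] rect mm [485.3 -28.3] [35.2 10.8] svd ang 16.85 c [ 0.4854 -0.0282]
0.1 [253.90325477 222.98161038]
0.086 [253.9110673  214.80585138]
```

View pics/w12.png

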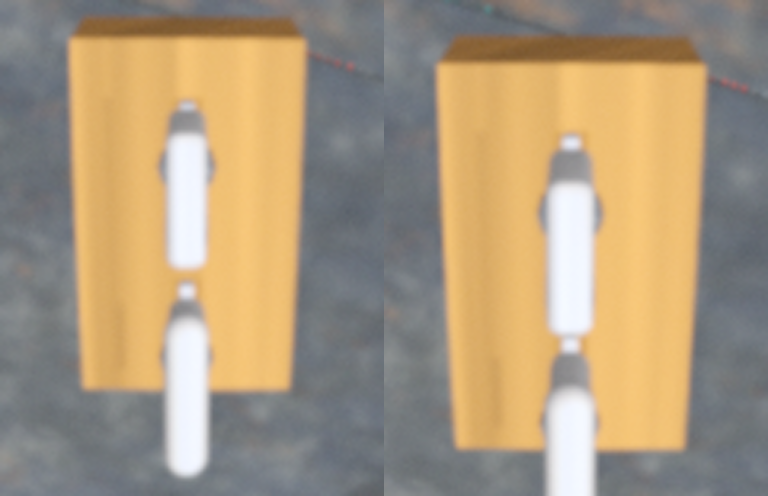

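Both views agree that the bow's top centre is at (0.4386, -0.0427) and its angle is 16.8°. I'll check its height by triangulating, with the stand's near edge as a second check.

Run:
```python
from h import *
i1,i2=[np.load(f"pics/w{k}.npy",allow_pickle=True).item()["i"] for k in(1,2)]
for a,b in(((253,181.3),(252.9,196.5)),((253,224),(252.9,244.7)),((195+187/3.2,140+38/3.2),(195+187/3.2,140+62/3.2))):
    p,e=tri([ray(i1,a,True),ray(i2,b,True)]);print(p.round(4),np.round(e,4))
```

```text
[ 0.4233 -0.0474  0.096 ] [0. 0.]
[ 0.4586 -0.0366  0.0945] [0. 0.]
[ 0.414  -0.0501  0.0256] [0. 0.]
```

>>> servo_tool:
  rows:
    - [[0,0,0.4,0.0013,-0.0006,0.01,1],[0,0,0,0,0,0.014,1],[0,0,0,0,0,0.014,1],[0,0,0,0,0,0.014,1],[0,0,0,0,0,0.0125,1],[0,0,0,0,0,0,0],[0,0,0,0,0,0,-0.4],[0,0,0,0,0,0,-0.6]]
  squeeze: 40

```text
t: 5.2
tcp_pos: [0.4392, -0.0428, 0.0947]
tool_rot: [-0.147, 0.989, -0.0, 0.001]
force: [0.0, 0.7, 0.3]
finger_gap: 0.602
gripper_force: 0.0
```

>>> servo_tool:
  rows:
    - [[0,0,0,0,0,0,-0.8],[0,0,0,0,0,0,-1],[0,0,0,0,0,0,-1],[0,0,0,0,0,0,-1],[0,0,0,0,0,0,-1],[0,0,0,0,0,0,-1]]

```text
t: 5.7
tcp_pos: [0.439, -0.0428, 0.0944]
tool_rot: [-0.147, 0.989, -0.0, 0.001]
force: [-0.8, -0.6, 6.4]
finger_gap: 0.108
gripper_force: 43.3
```

>>> servo_tool:
  rows:
    - [[0,0,0,0,0,0,-1],[0,0,0,0,0,0,-1],[0,0,0,0,0,-0.01,-1],[0,0,0,0,0,-0.02,-1],[0,0,0,0,0,-0.02,-1],[0,0,0,0,0,-0.02,-1],[0,0,0,0,0,-0.01,-1],[0,0,0,0,0,0,-1]]
  squeeze: 70

```text
t: 6.37
tcp_pos: [0.4397, -0.0429, 0.1757]
tool_rot: [-0.147, 0.989, -0.001, 0.002]
force: [0.5, -0.2, -1.6]
finger_gap: 0.106
gripper_force: 70.0
```

Run:
```python
from h import *
im,i,s=grab("w3")
print(s["finger_gap"],s["gripper_force"])
T=manip.camera_info("top");t=manip.snapshot("top");cv2.imwrite("pics/t1.png",t)
S=manip.camera_info("side");sd=manip.snapshot("side")
p=s["tcp_pos"];u=proj(S,p).astype(int);print(u)
x0,y0=u[0]-45,u[1]-45
b=cv2.resize(sd[y0:y0+100,x0:x0+90],None,fx=4,fy=4,interpolation=cv2.INTER_CUBIC)
a=cv2.resize(im[140:340,150:360],(420,400))
cv2.imwrite("pics/c3.png",np.hstack([a,b]))
# lock slot and cabinet, from the clean first top view
t=cv2.imread("pics/t0.png");hs=cv2.cvtColor(t,cv2.COLOR_BGR2HSV)
br=cv2.inRange(hs,(18,120,120),(34,255,255))[155:185,150:182]
pts=np.argwhere(br)[:,::-1]+[150,155]
r=cv2.minEnclosingCircle(pts.astype(np.float32));print("brass",r,len(pts),onplane(T,r[0],.060))
g=cv2.cvtColor(t,cv2.COLOR_BGR2GRAY).astype(float)
yy,xx=np.mgrid[:t.shape[0],:t.shape[1]]
sel=(np.hypot(xx-r[0][0],yy-r[0][1])<5.5);w=np.clip(140-g[sel],0,None)
P=np.array([onplane(T,(x,y),.06)[:2] for x,y in zip(xx[sel],yy[sel])])
c=(P*w[:,None]).sum(0)/w.sum();C=((P-c)*w[:,None]).T@(P-c);v=np.linalg.eigh(C)[1][:,1];print("slot",c,np.degrees(np.arctan2(v[1],v[0])))
gm=cv2.morphologyEx(cv2.inRange(hs,(85,8,130),(110,70,235)),cv2.MORPH_OPEN,np.ones((3,3)))
n,l,st,ce=cv2.connectedComponentsWithStats(gm)
k=l[180,140];k=l[150,180] if k==0 else k
cc=max(cv2.findContours((l==k).astype(np.uint8),0,1)[0],key=cv2.contourArea)
q=cv2.boxPoints(cv2.minAreaRect(cc));W=np.array([onplane(T,x,.064)[:2] for x in q]);print("cab",W.round(4),[np.degrees(np.arctan2(*(W[j]-W[j-1])[::-1])).round(1) for j in range(4)],np.linalg.norm(W[1]-W[0]),np.linalg.norm(W[2]-W[1]),W.mean(0))
```

```text
t 6.3667 tcp [ 0.4397 -0.0429  0.1757] phi -163.08 z [ 0.0044 -0.0016 -1.    ] q6 -2.2174165124021745 F [ 0.5 -0.2 -1.6]
0.10614928081668104 70.03913640975952
[276 128]
brass ((165.73529052734375, 168.26470947265625), 6.031300067901611) 90 [0.51469891 0.19992171 0.06      ]
slot [0.51380626 0.19953631] 158.1272984970583
cab [[0.4828 0.2837]
 [0.6116 0.2526]
 [0.5742 0.1066]
 [0.4459 0.1386]] [np.float64(75.7), np.float64(-13.6), np.float64(-104.4), np.float64(166.0)] 0.13254993280661415 0.15072596781884443 [0.5286334  0.19539753]
```

View pics/c3.png

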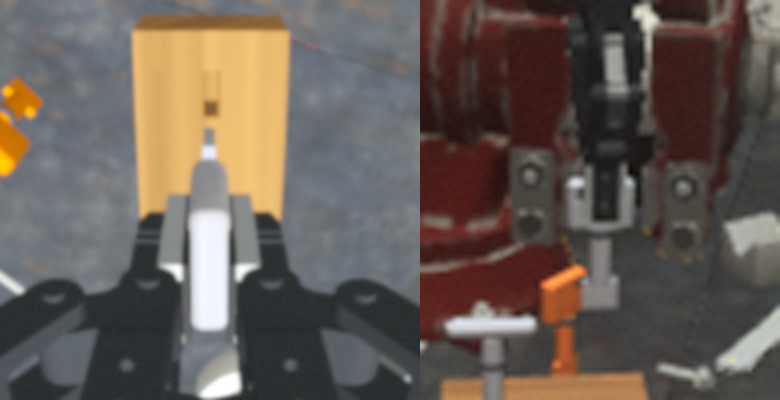

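The key is gripped upright: in the wrist view its blade tip is at about (254,206), clear of the empty slot. The cabinet's yaw is about -14°, the lock is at about (0.514, 0.1995), and the slot is at about -22 to -27°. I'll move near the lock, turned to about 158°, and look from close by.

>>> servo_tool:
  rows:
    - [[0,0,0,0,0,-0.02,-1],[0,0,0,-0.0212,0.0236,-0.01,-1],[0,0,0,-0.0212,0.0236,0,-1],[0,0,0,-0.0212,0.0236,0,-1],[0,0,0,-0.0212,0.0236,0,-1],[0,0,0,-0.0212,0.0236,0,-1],[0,0,0,-0.0212,0.0236,0,-1],[0,0,0,-0.0212,0.0236,0,-1]]

```text
t: 7.18
tcp_pos: [0.532, 0.1601, 0.202]
tool_rot: [-0.147, 0.989, 0.0, -0.002]
force: [-0.2, -1.4, -1.2]
finger_gap: 0.103
gripper_force: 70.1
```

>>> servo_tool:
  rows:
    - [[0,0,0,-0.0212,0.0236,0,-1],[0,0,6.5,0,0,0.005,-1],[0,0,6.5,0,0,0.005,-1],[0,0,6.5,0,0,0.005,-1],[0,0,6.5,0,0,0.005,-1],[0,0,6.5,0,0,0,-1],[0,0,6.5,0,0,0,-1],[0,0,0,0,0,0,-1]]

```text
t: 7.85
tcp_pos: [0.5448, 0.1872, 0.1817]
tool_rot: [0.193, 0.981, -0.001, -0.002]
force: [0.7, 1.2, -0.6]
finger_gap: 0.1
gripper_force: 70.1
```

>>> servo_tool:
  rows:
    - [[0,0,0,0,0,0,-1],[0,0,0,0,0,0,-1]]

```text
t: 8.02
tcp_pos: [0.5454, 0.1873, 0.1828]
tool_rot: [0.19, 0.982, -0.0, -0.001]
force: [0.2, -0.9, -0.8]
finger_gap: 0.103
gripper_force: 70.1
```

Run:
```python
from h import *
im,i,s=grab("w4")
u=proj(i,np.array([.5143,.1995,.064]),True);v=proj(i,s["tcp_pos"]-[0,0,.07],True);print("lock px",u,"tip px",v)
x0,y0=int(u[0])-50,int(u[1])-50
cv2.imwrite("pics/w4c.png",cv2.resize(im[max(y0,0):y0+130,max(x0,0):x0+110],None,fx=4.5,fy=4.5,interpolation=cv2.INTER_CUBIC));print(x0,y0)
```

```text
t 8.0167 tcp [0.5454 0.1873 0.1828] phi 158.04 z [-1.9e-03 -2.0e-04 -1.0e+00] q6 -1.050517970035616 F [ 0.2 -0.9 -0.8]
lock px [254.12717482 155.6499535 ] tip px [254.52642229 216.33202848]
204 105
```

View pics/w4c.png

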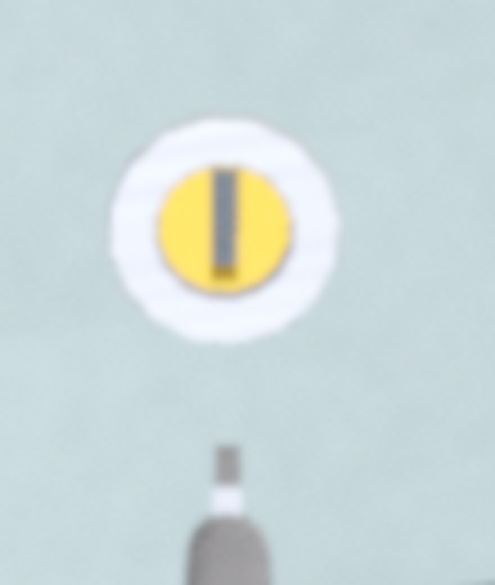

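The slot lies almost exactly along the tool's x, centred near (254,155), and the blade's front end is at (254.4,204). Now I'll refine the collar centre and the slot angle.

Run:
```python
from h import *
im=cv2.imread("pics/w4.png");d=np.load("pics/w4.npy",allow_pickle=True).item();i,s=d["i"],d["s"]
m=R.from_quat(s["tool_rot"]).as_matrix();p=s["tcp_pos"]
print("blade front corner px",proj(i,p+m@[.010,0,.0704],True),"side corners",proj(i,p+m@[.010,.002,.0704],True))
b=im.astype(int)
# collar: saturated-white ring -> outer boundary
col=(b.min(2)>222).astype(np.uint8);col[190:]=0
n,l,st,ce=cv2.connectedComponentsWithStats(col);k=max(range(1,n),key=lambda k:-np.hypot(*(ce[k]-[254,155]))+ (st[k,4]>200)*1000)
c=max(cv2.findContours((l==k).astype(np.uint8),0,1)[0],key=cv2.contourArea)[:,0]
def circ(W):
    A=np.c_[2*W,np.ones(len(W))];x=np.linalg.lstsq(A,(W**2).sum(1),rcond=None)[0];return x[:2],np.sqrt(x[2]+x[:2]@x[:2])
W=np.array([onplane(i,q,.068,True)[:2] for q in c.astype(float)]);C,r=circ(W);print("collar",C.round(4),r)
hs=cv2.cvtColor(im,cv2.COLOR_BGR2HSV);x0,y0=200,100
br=cv2.inRange(hs[100:200,200:310],(15,110,90),(35,255,255))
h=cv2.convexHull(np.argwhere(br)[:,::-1].astype(np.int32))[:,0]+[x0,y0]
W=np.array([onplane(i,q,.06,True)[:2] for q in h.astype(float)]);C2,r2=circ(W);print("face",C2.round(4),r2)
# slot edges: sub-pixel per row, greyness = low saturation between brass
S=hs[...,1].astype(float);L=[];Rr=[]
for y in range(146,162):
    row=S[y,242:268];h_=110
    mid=12
    lft=[x for x in range(mid,2,-1) if row[x]<h_<=row[x-1]];rt=[x for x in range(mid,24) if row[x]<h_<=row[x+1]]
    if lft and rt:
        x=lft[0];L.append((242+x-(h_-row[x])/(row[x-1]-row[x]),y));x=rt[0];Rr.append((242+x+(h_-row[x])/(row[x+1]-row[x]),y))
M=(np.array(L)+np.array(Rr))/2;W=np.array([onplane(i,q,.06,True)[:2] for q in M])
c=W.mean(0);v=np.linalg.svd(W-c)[2][0];print("slot mid",c.round(4),"ang",np.degrees(np.arctan2(v[1],v[0]))%180,len(M))
for nm,c in(("collar",C),("face",C2)):
    dl=m.T@np.array([*(c-p[:2]),0]);print(nm,"tool shift",dl.round(4))
nrm=np.array([-v[1],v[0]]);print("slot offset of centre line from collar centre",nrm@(W.mean(0)-C))
```

```text
blade front corner px [254.43097347 202.71548723] side corners [257.31303026 202.71297916]
collar [0.5138 0.1991] 0.020178484484132217
face [0.5149 0.1986] 0.011486160789265565
slot mid [0.5131 0.1994] ang 158.0096418515734 16
collar tool shift [ 0.0337 -0.0008  0.0001]
face tool shift [ 0.0326 -0.0009  0.0001]
slot offset of centre line from collar centre 2.001660981028827e-05
```

>>> servo_tool:
  rows:
    - [[0,0,0,0.0085,-0.0008,0,-1],[0,0,0,0.0085,0,0,-1],[0,0,0,0.0085,0,0,-1],[0,0,0,0.0082,0,0,-1],[0,0,0,0,0,0.015,-1],[0,0,0,0,0,0.015,-1],[0,0,0,0,0,0.01,-1],[0,0,0,0,0,0,-1]]

```text
t: 8.73
tcp_pos: [0.5123, 0.1993, 0.142]
tool_rot: [0.191, 0.982, -0.001, -0.002]
force: [-1.0, -0.5, -0.6]
finger_gap: 0.101
gripper_force: 70.1
```

>>> servo_tool:
  rows:
    - [[0,0,0,0,0,0,-1],[0,0,0,0,0,0,-1]]

```text
t: 8.9
tcp_pos: [0.5147, 0.1995, 0.1443]
tool_rot: [0.192, 0.981, 0.0, 0.0]
force: [0.0, 0.1, -1.7]
finger_gap: 0.098
gripper_force: 70.1
```

Run:
```python
from h import *
im,i,s=grab("w5");m=R.from_quat(s["tool_rot"]).as_matrix()
for c in([.5138,.1991],[.5149,.1986]):print((m.T@np.array([*(c-s["tcp_pos"][:2]),0])).round(4))
u=proj(i,s["tcp_pos"]-[0,0,.07],True).astype(int);print(u)
cv2.imwrite("pics/w5c.png",cv2.resize(im[u[1]-70:u[1]+50,u[0]-60:u[0]+60],None,fx=4,fy=4,interpolation=cv2.INTER_CUBIC))
```

```text
t 8.9 tcp [0.5147 0.1995 0.1443] phi 157.92 z [ 9.e-04  2.e-04 -1.e+00] q6 -1.0181670751008627 F [ 0.   0.1 -1.7]
[ 0.0007 -0.0007 -0.    ]
[-0.0005 -0.0007  0.    ]
[254 216]
```

View pics/w5c.png

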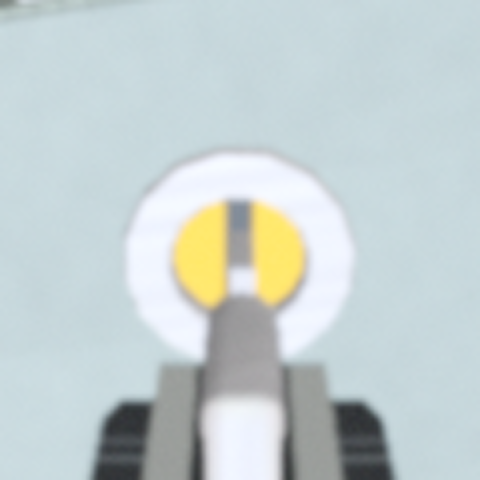

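The blade lines up with the slot in view, within about 0.4 mm. I'll lower it gently.

>>> servo_tool:
  rows:
    - [[0,0,0,0.0002,-0.0004,0.003,-1],[0,0,0,0,0,0.003,-1],[0,0,0,0,0,0.003,-1],[0,0,0,0,0,0.002,-1],[0,0,0,0,0,0.001,-1],[0,0,0,0,0,0,-1]]

```text
t: 9.45
tcp_pos: [0.5138, 0.1989, 0.1314]
tool_rot: [0.192, 0.981, -0.0, -0.0]
force: [-0.0, -0.5, -0.9]
finger_gap: 0.1
gripper_force: 70.1
```

>>> servo_tool:
  rows:
    - [[0,0,0,0,0,0.0007,-1],[0,0,0,0,0,0.0007,-1],[0,0,0,0,0,0.0006,-1],[0,0,0,0,0,0,-1]]

```text
t: 9.78
tcp_pos: [0.514, 0.199, 0.1298]
tool_rot: [0.192, 0.981, -0.0, -0.0]
force: [1.3, 0.3, -2.2]
finger_gap: 0.102
gripper_force: 70.1
```

>>> servo_tool:
  rows:
    - [[0,0,0,0,0,0.0005,-1],[0,0,0,0,0,0.0005,-1],[0,0,0,0,0,0.0005,-1],[0,0,0,0,0,0,-1]]

```text
t: 10.12
tcp_pos: [0.514, 0.199, 0.1282]
tool_rot: [0.192, 0.981, -0.0, -0.0]
force: [0.4, 0.5, -0.6]
finger_gap: 0.102
gripper_force: 70.1
```

No resistance so far, and the tip is nominally 2 mm below the face, so I'll continue.

>>> servo_tool:
  rows:
    - [[0,0,0,0,0,0.0006,-1],[0,0,0,0,0,0.0006,-1],[0,0,0,0,0,0.0006,-1],[0,0,0,0,0,0.0006,-1],[0,0,0,0,0,0,-1]]

```text
t: 10.53
tcp_pos: [0.514, 0.199, 0.1258]
tool_rot: [0.192, 0.981, -0.0, -0.0]
force: [0.0, 0.1, -1.3]
finger_gap: 0.103
gripper_force: 70.1
```

>>> servo_tool:
  rows:
    - [[0,0,0,0,0,0.0006,-1],[0,0,0,0,0,0.0006,-1],[0,0,0,0,0,0.0006,-1],[0,0,0,0,0,0.0006,-1],[0,0,0,0,0,0,-1]]

```text
t: 10.95
tcp_pos: [0.514, 0.199, 0.1234]
tool_rot: [0.192, 0.981, -0.0, -0.0]
force: [-0.5, -0.6, -1.5]
finger_gap: 0.103
gripper_force: 70.1
```

>>> servo_tool:
  rows:
    - [[0,0,0,0,0,0.0006,-1],[0,0,0,0,0,0.0006,-1],[0,0,0,0,0,0.0006,-1],[0,0,0,0,0,0.0006,-1],[0,0,0,0,0,0,-1]]

```text
t: 11.37
tcp_pos: [0.514, 0.199, 0.121]
tool_rot: [0.192, 0.981, -0.0, -0.0]
force: [0.4, -0.3, -0.3]
finger_gap: 0.102
gripper_force: 70.1
```

>>> servo_tool:
  rows:
    - [[0,0,0,0,0,0.0006,-1],[0,0,0,0,0,0.0006,-1],[0,0,0,0,0,0.0006,-1],[0,0,0,0,0,0.0006,-1],[0,0,0,0,0,0.0006,-1],[0,0,0,0,0,0,-1]]

```text
t: 11.87
tcp_pos: [0.514, 0.199, 0.118]
tool_rot: [0.192, 0.981, -0.0, -0.0]
force: [1.0, 0.3, -0.7]
finger_gap: 0.101
gripper_force: 70.1
```

>>> servo_tool:
  rows:
    - [[0,0,0,0,0,0.0004,-1],[0,0,0,0,0,0.0003,-1],[0,0,0,0,0,0.0003,-1],[0,0,0,0,0,0,-1]]

```text
t: 12.2
tcp_pos: [0.514, 0.199, 0.1171]
tool_rot: [0.192, 0.981, -0.0, -0.0]
force: [0.0, -0.2, -1.2]
finger_gap: 0.105
gripper_force: 70.1
```

>>> servo_tool:
  rows:
    - [[0,0,0,0,0,0.0003,-1],[0,0,0,0,0,0.0003,-1],[0,0,0,0,0,0,-1]]

```text
t: 12.45
tcp_pos: [0.514, 0.199, 0.1167]
tool_rot: [0.192, 0.981, 0.0, 0.0]
force: [-0.1, 0.7, 0.2]
finger_gap: 0.102
gripper_force: 70.5
```

>>> servo_tool:
  rows:
    - [[0,0,0,0,0,0.0002,-1],[0,0,0,0,0,0.0002,-1],[0,0,0,0,0,0,-1]]

```text
t: 12.7
tcp_pos: [0.5141, 0.199, 0.1166]
tool_rot: [0.192, 0.981, 0.0, 0.0]
force: [-2.0, -0.0, 5.1]
finger_gap: 0.104
gripper_force: 70.9
```

The key bottomed with 5 N of push. I'll ease off slightly and turn clockwise.

>>> servo_tool:
  rows:
    - [[0,0,0,0,0,-0.0004,-1],[0,0,1,0,0,0,-1],[0,0,2,0,0,0,-1],[0,0,3,0,0,0,-1],[0,0,3,0,0,0,-1],[0,0,3,0,0,0,-1],[0,0,0,0,0,0,-1]]

```text
t: 13.28
tcp_pos: [0.5141, 0.1992, 0.1166]
tool_rot: [0.294, 0.956, 0.0, 0.0]
force: [-0.3, 0.8, 3.0]
finger_gap: 0.099
gripper_force: 70.7
```

>>> servo_tool:
  rows:
    - [[0,0,3,0,0,0,-1],[0,0,3,0,0,0,-1],[0,0,3,0,0,0,-1],[0,0,3,0,0,0,-1],[0,0,3,0,0,0,-1],[0,0,3,0,0,0,-1],[0,0,0,0,0,0,-1]]

```text
t: 13.87
tcp_pos: [0.5143, 0.1993, 0.1167]
tool_rot: [0.439, 0.898, 0.0, 0.0]
force: [-1.5, 1.4, 3.5]
finger_gap: 0.102
gripper_force: 70.7
```

Run:
```python
from h import *
s=manip.sense();m=R.from_quat(s["tool_rot"]).as_matrix();print(s["tcp_pos"],np.degrees(np.arctan2(m[1,0],m[0,0])),m[:,2],s["force"],s["ft_torque"],s["q"][5])
```

```text
[0.514299   0.19933451 0.11665631] 127.90044521164127 [ 7.73708108e-04  5.96633956e-04 -9.99999523e-01] [-1.48801403  1.43516459  3.46178468] [0.28353621 0.11651053 0.02994065] -0.4950493845916233
```

>>> servo_tool:
  rows:
    - [[0,0,3,0,0,0,-1],[0,0,3,0,0,0,-1],[0,0,3,0,0,0,-1],[0,0,3,0,0,0,-1],[0,0,3,0,0,0,-1],[0,0,3,0,0,0,-1],[0,0,0,0,0,0,-1]]

```text
t: 14.45
tcp_pos: [0.5144, 0.1994, 0.1166]
tool_rot: [0.574, 0.819, 0.001, 0.0]
force: [-0.2, 2.9, 3.0]
finger_gap: 0.104
gripper_force: 70.7
```

>>> servo_tool:
  rows:
    - [[0,0,3,0,0,0,-1],[0,0,3,0,0,0,-1],[0,0,3,0,0,0,-1],[0,0,3,0,0,0,-1],[0,0,3,0,0,0,-1],[0,0,3,0,0,0,-1],[0,0,2,0,0,0,-1],[0,0,0,0,0,0,-1]]

```text
t: 15.12
tcp_pos: [0.5146, 0.1993, 0.1167]
tool_rot: [0.707, 0.707, 0.001, 0.0]
force: [0.1, 1.5, 2.6]
finger_gap: 0.102
gripper_force: 70.6
```

Run:
```python
from h import *
s=manip.sense();m=R.from_quat(s["tool_rot"]).as_matrix();print(s["tcp_pos"],np.degrees(np.arctan2(m[1,0],m[0,0])),s["force"],s["ft_torque"])
t=manip.snapshot("side");b=cv2.imread("pics/s0.png")
cv2.imwrite("pics/s2.png",np.hstack([cv2.resize(x[190:290,140:270],None,fx=3,fy=3,interpolation=cv2.INTER_CUBIC) for x in(b,t)]))
```

```text
[0.51459258 0.19934306 0.11665336] 90.00250826107407 [0.13776376 1.46712345 2.55538632] [ 0.447667   -0.06348639  0.07888123]
```

View pics/s2.png

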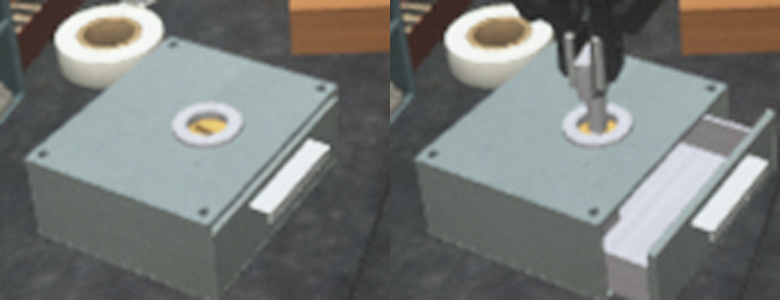

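The drawer is out (right half of the picture). I'll release and retreat upwards.

>>> servo_tool:
  rows:
    - [[0,0,0,0,0,0,-0.6],[0,0,0,0,0,0,-0.3],[0,0,0,0,0,0,0],[0,0,0,0,0,0,0.2],[0,0,0,0,0,0,0.2],[0,0,0,0,0,-0.01,0.2],[0,0,0,0,0,-0.02,0.2],[0,0,0,0,0,-0.03,0.2]]

```text
t: 15.83
tcp_pos: [0.5122, 0.1986, 0.1755]
tool_rot: [0.708, 0.707, -0.002, -0.002]
force: [0.5, -0.4, -0.3]
finger_gap: 0.601
gripper_force: 0.0
```

>>> servo_tool:
  rows:
    - [[0,0,0,0,0,-0.03,0.2],[0,0,0,0,0,-0.03,0.2],[0,0,0,0,0,0,0.2],[0,0,0,0,0,0,0.2],[0,0,0,0,0,0,0.2],[0,0,0,0,0,0,0.2]]

```text
t: 16.33
tcp_pos: [0.5129, 0.1988, 0.2354]
tool_rot: [0.708, 0.707, -0.001, -0.001]
force: [0.5, -0.0, 0.4]
finger_gap: 0.597
gripper_force: 0.0
```

Run:
```python
from h import *
grab("w6")
t=manip.snapshot("side")
cv2.imwrite("pics/s3.png",cv2.resize(t[140:290,140:320],None,fx=3,fy=3,interpolation=cv2.INTER_CUBIC))
```

```text
t 16.3333 tcp [0.5129 0.1988 0.2354] phi 89.91 z [-2.9e-03 -5.0e-04 -1.0e+00] q6 0.168158154302401 F [ 0.5 -0.   0.4]
```

View pics/s3.png

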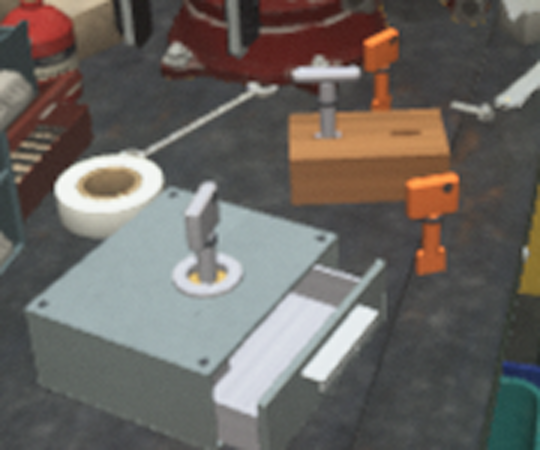

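The key stands in the lock and is released, the drawer is out, and the bar key is still in the stand.

```bash
python3 -c "
from station import manip
print(manip.sign_off())"
```

```text
the job is handed in; nothing more can be done
None
```

The job is handed in at about 16 s: the flat-bow key was pushed home with about 5 N, turned until the drawer sprang out, and left in the lock, with the bar key still in the stand; no verdict was returned.

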